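Offer the breakfast board over the edge of the bar

ROBOT

A 6-joint arm with a two-finger parallel gripper is mounted at the origin on the work surface. World frame = base frame: x ahead of the robot, y to its left, z up, the work surface at z = 0. Lengths are in m, angles in rad, forces in N, time in s.
With the tool pointing down it reaches from about 0.425 to 0.95 m from the base axis. Payload 14.7 kg.
Tool frame: the origin (TCP) lies midway between the tips of the shut fingers; the grasp point (between the pads) lies 19 mm behind it (r.grip_depth is the distance from the TCP to the grasp point, in m); z points along the fingers, y is the direction in which the jaws open and shut (so a half turn about z gives the same grasp; the last joint's range is limited). The gripper opens to 85 mm and grips with 20 to 120 N. Pads are 22 mm wide; open, the fingers measure 114 mm over their backs; the gripper's body (76 mm by 85 mm) begins 54 mm behind the grasp point. The pads swing forward as they close: fully open they stand 13 mm farther back than shut.
Start: joints at [1.262, 0.48, 1.596, -0, 1.065, -0.047], TCP at [0.168, 0.628, 0.231] pointing down, gripper open.
Joint ranges: [-2.75, 2.75], [-0.82, 2.05], [0.23, 2.67], [-1.56, 4.7], [0.09, 2.69], [-2.92, 2.92]. Speed limits (rad/s): [1.89, 1.89, 2.39, 3.01, 3.01, 3.01].

INTERFACE

Orientations are given as a rotation vector (axis times angle).
In Python, from bench import r gives the robot as it stands. The module is installed in compiled form; this text tells all that it offers.
- The arm moves only by the tool apply_moves, never from a script. Its argument "steps" is text: rows parted by semicolons, each of 5 numbers parted by spaces: the finger opening in mm, from 0 to 85.4, then the shift along the tool's x, y, z in mm, then the turn about the tool's z in rad. A call has 1 to 8 rows; each row shifts and turns the commanded pose from where the row before left it, along the tool's axes as they then stand; what a row does not reach is not made up. A row lasts 1/12 s, in which the tool goes at most 41.7 mm and 7.16 degrees, less where a joint would pass 70% of its speed; a pose out of reach is approached as far as the arm can. A call is refused whole if a number of a shift passes 41.7 or a number of a turn 0.125, either way. A call with a gripper value outside its range is refused whole. The fingers move at their own pace and stop on an object; the grip force is fixed at half the most. Time passes only in rows, so rows that do not move let the fingers close. It gives the time, the measured TCP pose, the force and the opening at its end, in the units of the state.
- r.get_state(): the state, without advancing time (a new reading comes with each control period).
- r.get_image(name): name is "side" or "top" or "wrist"; returns the picture (420x560x3 uint8, blue, green, red); there is no depth.
- r.camera_model(name): a dict with "mtx" (3x3 intrinsics, pixels), "k1" (the pictures are not rectified: a ray, as slopes to the right and down, at radius r is drawn at 1 + k1 r^2 times it, then the intrinsics apply), "xyz" and "attitude" of the camera in the world. Camera axes: x right, y up, looking along -z (the intrinsics and any distortion apply to the point x, -y, -z); pixel columns grow to the right and rows downward; lengths in m; the calibration is good to about 2 mm. A picture is of the moment at which its call begins: read the wrist's pose just before it. camera_model takes no time and is no camera call; for the wrist camera it gives the pose at the moment of the call.
- r.job_done(): hands the job in, once; it reports no verdict.
The state is a dict: "time": time; "qpos": joint angles; "qvel": joint speeds; "joint_efforts": joint torques, N m; "eef_pos": TCP position; "orientation": TCP orientation; "force": force on the tool from outside, world axes, zero at the start; "moment": the same for the moment, N m; "width": finger opening in m.
Only numpy, scipy, OpenCV 4.12 (cv2) and the standard library are available. Lean on these libraries where they do the work, as an engineer would, in place of code of your own. Each camera call takes 0.05 s, during which the arm holds its last target.

TASK

Push the thin wooden breakfast board, with the egg cup riding on it, flat across the raised oak bar toward the stools until it sticks out over the far edge by 40 mm, about two fingers' width, with its front edge parallel to the edge of the bar, so that the person sitting there can get their fingers under it. The board is only to be pushed, with the fingers: do not lift it or anything else, and do not touch the egg cup, which has to stay standing on the board. Leave the mugs, teapot, honey jar, dipper and pepper mill where they stand.

Things in the scene. Friction and masses are not known exactly. Their poses are not given: they have to be found in the camera images.
- bar_edge (a point): point on the top surface of the raised oak bar, in the middle of its far edge (the one facing the stools). The bar is fixed: a level oak slab 1060 mm long (y), 360 mm deep (x) and 30 mm thick, its top 130 mm above the worktop. The point's x axis points level out over the far edge toward the stools, square to that edge; y runs along the edge; z is up. The bar's top covers x from -360 mm to 0 in this frame; beyond x = 0 there is nothing under the board
- board: thin rectangular birch breakfast board lying flat and loose on the oak bar: 140 mm (its x) by 220 mm (its y) by 10 mm thick, about 0.2 kg, hidden mass and friction vary. Origin at the centre of its underside; its x axis points roughly toward the stools and its long sides lie roughly along the edge of the bar. It starts wholly on the bar, turned by up to 0.28 rad from square to the bar
- board_front (a point): middle of the board's front long side (the one toward the stools) at its underside, 70 mm along the board's x from its origin. How far it lies beyond the bar's edge is the overhang
- board_back (a point): middle of the board's back long side (the one toward the robot) at its underside, -70 mm along the board's x from its origin; a straight side 220 mm long and 10 mm high to push against
- egg_cup: plastic egg cup with a boiled egg in it, standing loose on the front half of the board: foot 48 mm wide, 73 mm tall with the egg, 0.085 kg. Origin at the centre of its foot, z up along its axis
- mug_a: matte black mug beside the board, 80 mm wide, 90 mm tall, handle to its own +y reaching about 75 mm from the axis; origin at the centre of its underside. Bystander
- mug_b: the same kind of mug on the board's other side. Bystander
- teapot: white ceramic teapot with lid near one end of the bar, 132 mm wide body, 133 mm tall, spout to -y and handle to +y (each about 105 mm from the axis); origin at the centre of its underside. Bystander
- honey_jar: amber glass honey jar with steel cap near the other end of the bar, 76 mm wide, 88 mm tall; origin at the centre of its underside. Bystander
- honey_dipper: wooden honey dipper lying on the bar near the stool edge toward one end, 155 mm long along its x, 26 mm thick at its head; origin on the bar under its shaft. Bystander
- pepper_mill: wood and steel pepper mill standing near the stool edge toward the other end of the bar, 52 mm wide, 132 mm tall; origin at the centre of its underside. Bystander

How it is judged:
At the end, for the whole second after the job is handed in: The board lies flat and still on the bar with the middle of its front side 40 mm (30 to 50 mm) beyond the bar's far edge, parallel to that edge within 0.10 rad (about 6 degrees), and the egg cup stands upright and still on it (x of board_front in the frame of bar_edge between 0.03 and 0.05 m and angle between the x axis of board and the x axis of bar_edge, either way round below 0.1 rad and z of board in the frame of bar_edge between -0.003 and 0.003 m and angle between board's own z axis and vertical below 0.03 rad and linear speed of each of board, egg_cup below 0.01 m/s and z of egg_cup in the frame of board between 0.007 and 0.013 m and angle between egg_cup's own z axis and vertical below 0.08 rad); the robot touches nothing.
It fails at once if the board is lifted more than 8 mm off the bar, tipped, or falls over the edge (z of board in the frame of bar_edge above 0.008 m or z of board in the frame of bar_edge below -0.02 m or angle between board's own z axis and vertical above 0.1 rad).
It fails at once if the egg cup tips over, is lifted off the board or falls from it (angle between egg_cup's own z axis and vertical above 0.35 rad or z of egg_cup in the frame of board above 0.025 m or z of egg_cup in the frame of board below -0.005 m).
It fails at once if the robot touches the egg cup (contact force between any of the fingers, the arm and egg_cup above 0.3 N).
It fails at once if a bystander is moved more than 20 mm (distance of any of mug_a, mug_b, teapot, honey_jar, honey_dipper, pepper_mill from where it was at the start of the episode above 0.02 m).
It fails at once if a bystander is tipped (angle between any of mug_a, mug_b, teapot, honey_jar, pepper_mill's own z axis and vertical above 0.35 rad).
It also fails if it takes over 40 s, if anything falls off the work surface, if the arm or the gripper's body presses on something with over 40 N, if the wrist force passes 120 N, or if a joint passes its speed limit or range.

## Working session

There is one attempt and no reset: what is moved stays moved. The work goes in short steps, Python scripts to look and compute and a tool call to move; the robot and the scene stay as the last step left them, time stands still between calls to the robot, and variables do not carry over. Pictures are saved under pics/ and viewed, and the job is handed in when it is done.

Besides the shell and the picture viewer there is one more tool, called after ">>>" as name(argument=value, ...) on one line, values as JSON. apply_moves: Moves the arm, as the interface text tells. Its arguments: {"type":"object","properties":{"steps":{"type":"string"}},"required":["steps"]}

```bash
mkdir -p pics; cat > h.py <<'E'
import numpy as np,cv2
from scipy.spatial.transform import Rotation as R
from bench import r
def cam(n):
    m=r.camera_model(n); return m
def Rm(m):
    a=np.array(m["attitude"],float)
    return a if a.shape==(3,3) else R.from_rotvec(a).as_matrix() if a.size==3 else None
def ray(m,u,v):
    K=np.array(m["mtx"]);k=m["k1"]
    x=(u-K[0,2])/K[0,0];y=(v-K[1,2])/K[1,1]
    rd=np.hypot(x,y);q=rd
    for _ in range(30): q=rd/(1+k*q*q)
    s=q/rd if rd>0 else 1
    return Rm(m)@np.array([x*s,-y*s,-1])
def onz(m,u,v,z):
    d=ray(m,u,v);c=np.array(m["xyz"]);return c+d*(z-c[2])/d[2]
def proj(m,p):
    K=np.array(m["mtx"]);q=Rm(m).T@(np.array(p)-np.array(m["xyz"]))
    x=q[0]/-q[2];y=-q[1]/-q[2];f=1+m["k1"]*(x*x+y*y)
    return K[0,0]*x*f+K[0,2],K[1,1]*y*f+K[1,2]
E
python3 - <<'E'
from h import *
print(r.get_state())
for n in["side","top","wrist"]:
    print(n,r.camera_model(n)); cv2.imwrite(f"pics/{n}0.png",r.get_image(n))
E
```

```text
{'time': 0.0, 'qpos': array([ 1.26242198e+00,  4.80855367e-01,  1.59686037e+00, -6.54250309e-06,
        1.06511291e+00, -4.65963045e-02]), 'qvel': array([-1.16480461e-03, -4.75975011e-05,  1.66567961e-03,  3.87121595e-04,
       -2.31619756e-06, -1.25067124e-04]), 'joint_efforts': array([ 3.54187381e-03, -9.50628376e+01, -4.30197501e+01,  5.96183531e-05,
        1.19172293e-02, -2.50569443e-06]), 'eef_pos': array([0.16807311, 0.62746741, 0.23066216]), 'orientation': array([-4.09994125e-01, -3.11450957e+00,  1.91245752e-03]), 'force': array([-0.51079262, -0.3442521 ,  0.28220927]), 'moment': array([ 0.01976074, -0.01384004,  0.01687436]), 'width': 0.08514397593309461}
side {'mtx': array([[398.51526919,   0.        , 282.2807137 ],
       [  0.        , 398.51526919, 204.8064305 ],
       [  0.        ,   0.        ,   1.        ]]), 'k1': -0.09321232633684019, 'xyz': array([ 0.18002253, -0.6620614 ,  0.9494572 ]), 'attitude': array([ 0.76944652, -0.19543206, -0.51105919])}
top {'mtx': array([[535.27005674,   0.        , 272.58336974],
       [  0.        , 535.27005674, 205.90134007],
       [  0.        ,   0.        ,   1.        ]]), 'k1': 0.03271878747223363, 'xyz': array([0.30682575, 0.01791869, 1.41552609]), 'attitude': array([ 0.1357504 , -0.16614969, -1.55259799])}
wrist {'mtx': array([[333.04254898,   0.        , 276.78843876],
       [  0.        , 333.04254898, 206.9867833 ],
       [  0.        ,   0.        ,   1.        ]]), 'k1': -0.005365089764315279, 'xyz': array([0.09436754, 0.64770936, 0.37262342]), 'attitude': array([-0.26234805, -0.19987469,  1.29906658])}
```

View pics/side0.png

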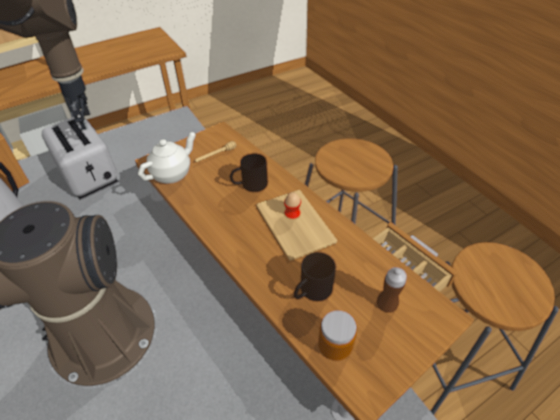

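View pics/top0.png

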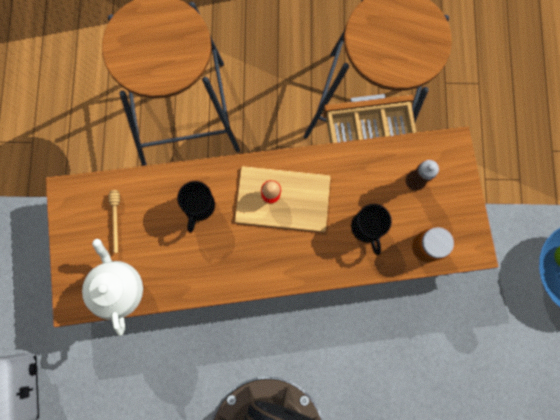

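View pics/wrist0.png

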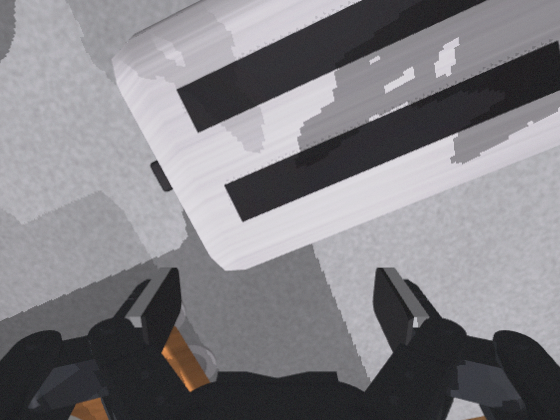

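```bash
python3 - <<'E'
from h import *
im=cv2.imread("pics/top0.png");m=cam("top")
hsv=cv2.cvtColor(im,cv2.COLOR_BGR2HSV)
print(hsv[200,250],hsv[215,300],hsv[200,220],hsv[250,250],hsv[140,260],hsv[110,280])
c=cv2.resize(im[110:250,150:410],None,fx=3,fy=3,interpolation=cv2.INTER_CUBIC);cv2.imwrite("pics/c1.png",c)
# far edge: gradient along columns
g=cv2.GaussianBlur(cv2.cvtColor(im,cv2.COLOR_BGR2GRAY),(3,3),0).astype(float)
c1=cv2.resize(im[115:195,30:500],None,fx=1.7,fy=3,interpolation=cv2.INTER_CUBIC);cv2.imwrite("pics/c2.png",c1)
E
```

```text
[ 18 131 150] [ 18 125 223] [ 15 181 193] [ 13 184 176] [ 16 152 163] [ 15 152 176]
```

View pics/c1.png

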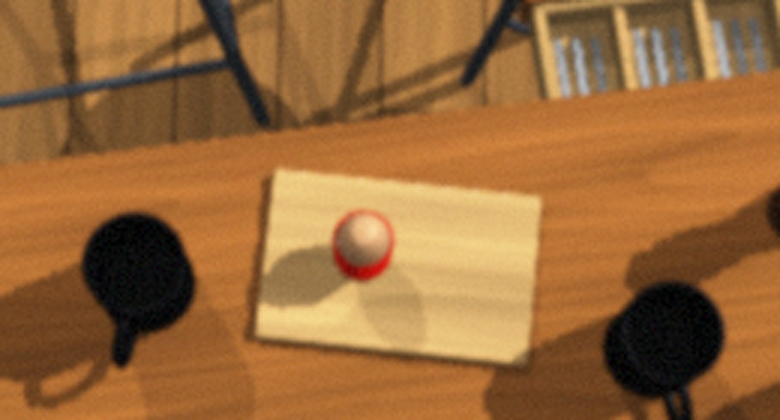

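View pics/c2.png

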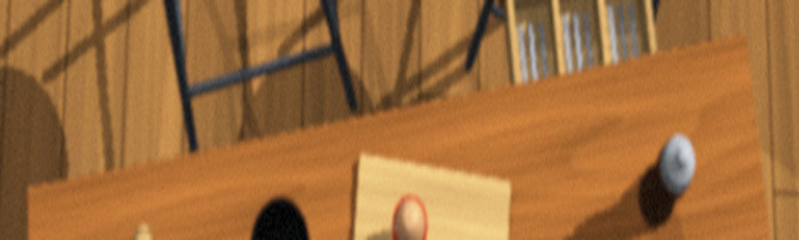

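```bash
cat > meas.py <<'E'
from h import *
def edge(im,m,z=.13):
    hsv=cv2.cvtColor(cv2.GaussianBlur(im,(3,3),0),cv2.COLOR_BGR2HSV).astype(float)
    S=hsv[:,:,1]; pts=[]
    for u in range(60,465):
        v0=177-(u-47)*48.5/423
        vs=np.arange(int(v0)-8,int(v0)+9); s=S[vs,u]
        d=[s[i:i+4].mean()-s[i-4:i].mean() for i in range(4,len(s)-3)]
        i=int(np.argmax(d))
        if d[i]>12: pts.append((u,vs[i+4]-.5))
    pts=np.array(pts)
    W=np.array([onz(m,u,v,z)[:2] for u,v in pts])
    for _ in range(6):
        c=W.mean(0);d=np.linalg.svd(W-c)[2][0] if len(W)<1500 else None
        if d[1]<0:d=-d
        n=np.array([d[1],-d[0]]);e=(W-c)@n
        k=abs(e)<max(.003,1.5*e.std());W=W[k]
    if n[0]<0:n=-n
    return W.mean(0),n,d,e.std(),len(W)
def board(im,m,z=.14):
    hsv=cv2.cvtColor(im,cv2.COLOR_BGR2HSV)
    mk=((hsv[:,:,1]<157)&(hsv[:,:,0]>15)&(hsv[:,:,0]<24)&(hsv[:,:,2]>80)).astype(np.uint8)
    red=((hsv[:,:,1]>100)&((hsv[:,:,0]<6)|(hsv[:,:,0]>172))&(hsv[:,:,2]>70)).astype(np.uint8)
    mk[:135]=0
    return mk*255,red*255
E
python3 - <<'E'
from meas import *
im=cv2.imread("pics/top0.png");m=cam("top")
c,n,d,s,k=edge(im,m);print("edge",c,n,np.arctan2(n[1],n[0]),s,k)
for u,v in[(47,177),(470,128.5),(497,268),(54,326)]:
    p=onz(m,u,v,.13)[:2];print(p,(p-c)@n,(p-c)@d)
mk,red=board(im,m)
cv2.imwrite("pics/mk.png",np.hstack([mk[110:250,150:410],red[110:250,150:410]]))
cs,_=cv2.findContours(mk,0,2);b=max(cs,key=cv2.contourArea)
rc=cv2.boxPoints(cv2.minAreaRect(b));print(rc,cv2.contourArea(b))
E
```

```text
edge [0.69819195 0.01720287] [0.98982334 0.14230164] 0.14278632930213642 0.0011940864764477838 393
[0.62125565 0.54494793] -0.0010543594444719503 0.5333225383171775
[ 0.76424954 -0.50209046] -0.008510949145257041 -0.5234087573161985
[ 0.41393553 -0.54589717] -0.36149369582209884 -0.5169194028253448
[0.2674804  0.49627544] -0.35815553443430964 0.5354881733701513
[[233.88318 222.49821]
 [239.98431 165.1473 ]
 [331.43866 174.87648]
 [325.33752 232.2274 ]] 5062.0
```

View pics/mk.png

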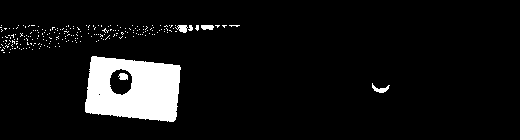

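```bash
cat >> meas.py <<'E'
def boardpose(im,m):
    mk,red=board(im,m)
    cs,_=cv2.findContours(mk,0,cv2.CHAIN_APPROX_NONE);b=cv2.convexHull(max(cs,key=cv2.contourArea))
    fill=cv2.fillConvexPoly(np.zeros_like(mk),b,255)
    cs,_=cv2.findContours(fill,0,cv2.CHAIN_APPROX_NONE);P=cs[0][:,0]
    W=np.array([onz(m,u,v,.14)[:2] for u,v in P],np.float32)
    (c,sz,a)=cv2.minAreaRect(W*1000)
    bx=cv2.boxPoints((c,sz,a))/1000
    # axes
    e=[bx[(i+1)%4]-bx[i] for i in range(2)]
    s=min(e,key=np.linalg.norm);x=s/np.linalg.norm(s)
    if x[0]<0:x=-x
    y=np.array([-x[1],x[0]]);c=np.array(c)/1000
    # refine front side by line fit
    L=(W-c)@np.c_[x,y]; hf=L[:,0].max()
    k=(L[:,0]>hf-.006)&(abs(L[:,1])<.095)
    pf=np.polyfit(L[k,1],L[k,0],1)
    kb=(L[:,0]<L[:,0].min()+.006)&(abs(L[:,1])<.095);pb=np.polyfit(L[kb,1],L[kb,0],1)
    yaw=np.arctan2(x[1],x[0])-np.arctan(pf[0])
    return dict(c=c,size=sz,yaw0=np.arctan2(x[1],x[0]),yawf=yaw,yawb=np.arctan2(x[1],x[0])-np.arctan(pb[0]),front=c+x*pf[1],back=c+x*pb[1])
E
python3 - <<'E'
from meas import *
im=cv2.imread("pics/top0.png");m=cam("top")
c,n,d,s,k=edge(im,m)
b=boardpose(im,m);print(b)
print("front",(b['front']-c)@n,(b['front']-c)@d,'back',(b['back']-c)@n,'rel yaw',b['yawf']-np.arctan2(n[1],n[0]))
th=[]
for nm,(u,v),z in[('egg',(271,187),.2),('mugA',(196.5,199),.22),('mugA handle',(191,229),.19),('mugB',(374,221),.22),('mugBh',(378,250),.19)]:
    p=onz(m,u,v,z)[:2];print(nm,p,(p-c)@n,(p-c)@d)
E
```

```text
{'c': array([ 0.5747738 , -0.02987511]), 'size': (224.8919677734375, 145.9535369873047), 'yaw0': np.float32(-0.09385021), 'yawf': np.float64(-0.09158375747154825), 'yawb': np.float64(-0.09129473260561403), 'front': array([ 0.64601731, -0.03658103]), 'back': array([ 0.50346622, -0.02316317])}
front -0.059297219999990526 -0.04581202238793116 back -0.19848822695370918 rel yaw -0.23437008677368465
egg [ 5.88845183e-01 -2.42631468e-04] -0.11071650881672773 -0.001707739392779193
mugA [0.55353677 0.1691104 ] -0.12156639080840832 0.17094628718650987
mugA handle [0.48895345 0.18283132] -0.18353995164626036 0.19371789007387621
mugB [ 0.50865471 -0.23465523] -0.22344820285461217 -0.22232356489171948
mugBh [ 0.44618117 -0.24845192] -0.28724926770337106 -0.22708976562717784
```

```bash
python3 - <<'E'
from meas import *
s=r.get_state();T=R.from_rotvec(s['orientation']).as_matrix();print(T.round(3))
m=cam('wrist');print('cam in tool',T.T@(np.array(m['xyz'])-s['eef_pos']),'view dir tool',T.T@Rm(m)@[0,0,-1])
# red foot / cup
im=cv2.imread("pics/top0.png");mt=cam("top");_,red=board(im,mt)
ys,xs=np.nonzero(red[150:210,240:300]);print(xs.min()+240,xs.max()+240,ys.min()+150,ys.max()+150)
c,n,d,_,_=edge(im,mt);b=boardpose(im,mt)
im2=cv2.imread("pics/side0.png");cv2.imwrite("pics/c3.png",cv2.resize(im2[170:270,240:350],None,fx=5,fy=5,interpolation=cv2.INTER_CUBIC))
cc=b['front']-np.array([np.cos(b['yawf']),np.sin(b['yawf'])])*.0705
print('board centre bar frame',(cc-c)@n,(cc-c)@d,cc)
E
```

```text
[[-0.966  0.259 -0.   ]
 [ 0.259  0.966 -0.001]
 [ 0.    -0.001 -1.   ]]
cam in tool [ 0.07647043  0.00028542 -0.141882  ] view dir tool [-3.02146684e-01  1.55005984e-04  9.53261432e-01]
262 279 193 202
board centre bar frame -0.12786980775759976 -0.029439783438264668 [ 0.57581276 -0.0301334 ]
```

View pics/c3.png

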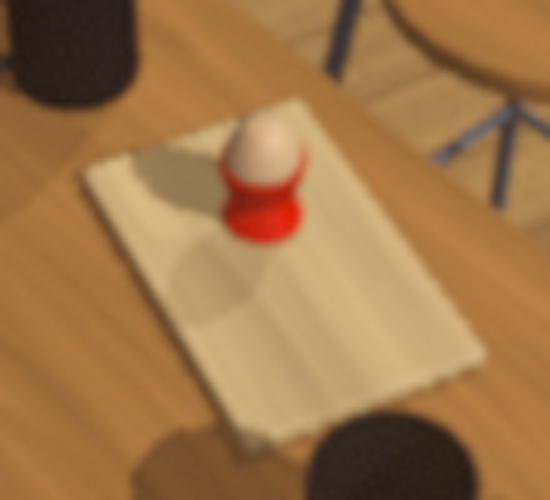

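>>> apply_moves(steps="85 0 0 -30 -0.101; 85 0 0 -30 -0.101; 85 0 0 -30 -0.101; 85 0 0 -30 -0.101; 85 0 0 0 0")

```text
time: 0.57
eef_pos: [0.1688, 0.6299, 0.3575]
orientation: [-0.233, 3.13, 0.012]
force: [-0.1, 0.5, 0.8]
width: 0.0851
```

```bash
cat > where.py <<'E'
from h import *
import sys
c=np.array([0.69819195,0.01720287]);n=np.array([0.98982334,0.14230164]);d=np.array([-n[1],n[0]])
s=r.get_state();T=R.from_rotvec(s['orientation']).as_matrix();p=s['eef_pos']
print('t',s['time'],'pos',p.round(4),'bar xy',((p[:2]-c)@n).round(4),((p[:2]-c)@d).round(4),'tilt',T[:,2].round(4),'toolx err',np.arctan2(T[:2,0]@d,-(T[:2,0]@n)).round(4),'F',s['force'].round(2),'w',round(s['width'],4))
if len(sys.argv)>2:
    x,y=map(float,sys.argv[1:3]);g=c+x*n+y*d;dl=np.append(g-p[:2],0);print('tool shift mm',(T.T@dl*1000).round(1))
E
python3 where.py -.25 -.025
```

```text
t 0.5667 pos [0.1688 0.6299 0.3575] bar xy -0.4368 0.6818 tilt [ 0.0024  0.0076 -1.    ] toolx err -0.0061 F [-0.12  0.54  0.83] w 0.0851
tool shift mm [-182.5 -707.9   -4.4]
```

>>> apply_moves(steps="85 -38 0 0 0; 85 -38 0 0 0; 85 -38 0 0 0; 85 -38 0 0 0; 85 -30 -20 0 0; 85 0 -40 0 0; 85 0 -40 0 0; 85 0 -40 0 0")

```text
time: 1.23
eef_pos: [0.3686, 0.5132, 0.35]
orientation: [0.222, -3.133, 0.002]
force: [1.7, 0.4, 0.3]
width: 0.0849
```

>>> apply_moves(steps="85 0 -40 0 0; 85 0 -40 0 0; 85 0 -40 0 0; 85 0 -40 0 0; 85 0 -40 0 0; 85 0 -40 0 0; 85 0 -40 0 0; 85 0 -40 0 0")

```text
time: 1.9
eef_pos: [0.4132, 0.1965, 0.3511]
orientation: [-0.223, 3.134, -0.0]
force: [1.6, 0.9, -0.0]
width: 0.0851
```

```bash
python3 where.py -.25 -.025
```

```text
t 1.9 pos [0.4132 0.1965 0.3511] bar xy -0.2566 0.218 tilt [ 0. -0. -1.] toolx err 0.0008 F [ 1.62  0.88 -0.03] w 0.0851
tool shift mm [  -6.8 -243.     0. ]
```

>>> apply_moves(steps="85 -1 -40 0 0; 85 -1 -40 0 0; 85 -1 -40 0 0; 85 -1 -40 0 0; 85 -1 -40 0 0; 85 -1 -30 0 0; 85 0 0 0 0; 85 0 0 0 0")

```text
time: 2.57
eef_pos: [0.452, -0.03, 0.351]
orientation: [0.217, -3.134, -0.0]
force: [0.4, 0.1, 0.4]
width: 0.0848
```

```bash
python3 where.py -.25 -.025; python3 - <<'E'
from h import *
cv2.imwrite("pics/w1.png",r.get_image("wrist"));cv2.imwrite("pics/t1.png",r.get_image("top"))
E
```

```text
t 2.5667 pos [ 0.452 -0.03   0.351] bar xy -0.2504 -0.0117 tilt [-5.e-04  1.e-04 -1.e+00] toolx err 0.0044 F [0.41 0.11 0.37] w 0.0848
tool shift mm [ -0.4 -13.3  -0. ]
```

View pics/w1.png

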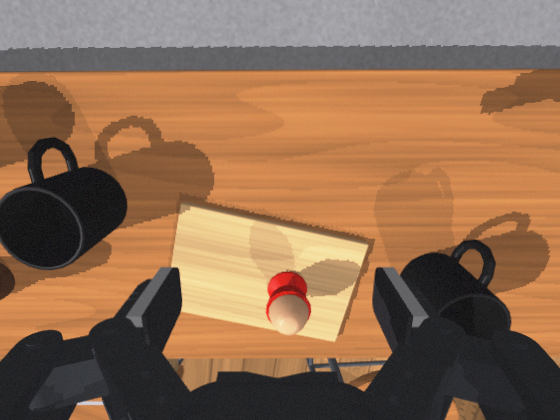

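View pics/t1.png

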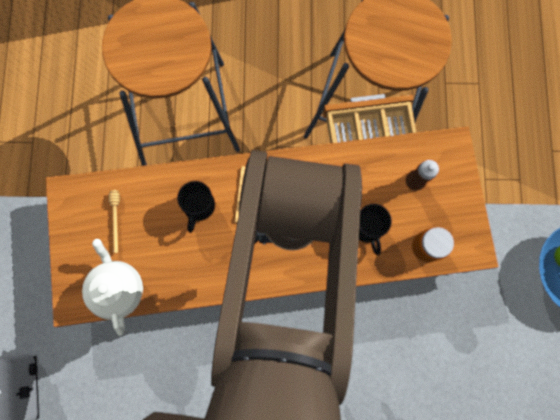

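```bash
python3 - <<'E'
from h import *
c=np.array([0.69819195,0.01720287]);n=np.array([0.98982334,0.14230164]);d=np.array([-n[1],n[0]])
m=cam("wrist")
for nm,u,v,z in[('bR',181,202,.14),('bL',374,240,.14),('fL',339,341,.14),('far',200,357,.13),('far',380,359,.13),('near',20,72,.13),('near',540,70,.13),('eggfoot',289,278,.14)]:
    p=onz(m,u,v,z)[:2]-c;print(nm,(p@n).round(4),(p@d).round(4))
E
```

```text
bR -0.2208 -0.1159
bL -0.1751 0.1017
fL -0.0356 0.0694
far -0.0018 -0.1125
far 0.0017 0.1282
near -0.3559 -0.2709
near -0.3575 0.2575
eggfoot -0.1261 0.0046
```

>>> apply_moves(steps="85 0 -13 20 0; 85 0 0 40 0; 85 0 0 40 0; 85 0 0 40 0; 85 0 0 40 0; 85 0 0 25 0; 85 0 0 0 0; 85 0 0 0 0")

```text
time: 3.33
eef_pos: [0.4532, -0.0403, 0.146]
orientation: [0.225, -3.131, -0.001]
force: [-0.1, -0.4, 0.5]
width: 0.0848
```

```bash
python3 where.py -.25 -.025; python3 - <<'E'
from h import *
cv2.imwrite("pics/w2.png",r.get_image("wrist"));im=r.get_image("side");cv2.imwrite("pics/s2.png",cv2.resize(im[150:300,150:350],None,fx=4,fy=4,interpolation=cv2.INTER_CUBIC))
E
```

```text
t 3.3333 pos [ 0.4532 -0.0403  0.146 ] bar xy -0.2506 -0.022 tilt [-2.7e-03  5.0e-04 -1.0e+00] toolx err -0.0009 F [-0.08 -0.45  0.46] w 0.0848
tool shift mm [-0.6 -3.  -0. ]
```

View pics/w2.png

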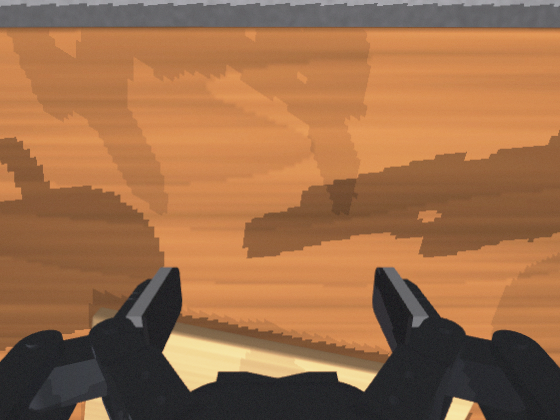

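View pics/s2.png

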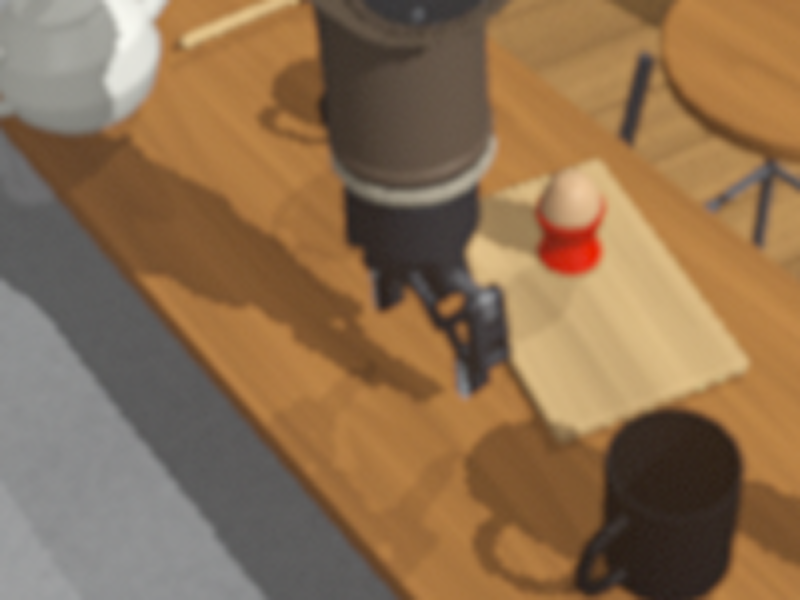

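>>> apply_moves(steps="85 0 -3 10 0; 85 0 0 10 0; 85 0 0 2 0; 85 0 0 0 0; 85 0 0 0 0; 85 0 0 0 0")

```text
time: 3.93
eef_pos: [0.455, -0.0444, 0.1254]
orientation: [-0.223, 3.132, -0.001]
force: [-0.6, 0.5, 0.5]
width: 0.0846
```

```bash
python3 where.py -.25 -.025
```

```text
t 3.9333 pos [ 0.455  -0.0444  0.1254] bar xy -0.2494 -0.0264 tilt [ 1.6e-03 -3.0e-04 -1.0e+00] toolx err 0.0005 F [-0.56  0.45  0.46] w 0.0846
tool shift mm [ 0.6  1.4 -0. ]
```

>>> apply_moves(steps="85 0 0 1 0; 85 0 0 1 0; 85 0 0 1 0; 85 0 0 1 0; 85 0 0 0 0; 85 0 0 0 0")

```text
time: 4.43
eef_pos: [0.4543, -0.0444, 0.1202]
orientation: [0.223, -3.133, -0.0]
force: [-1.0, 0.5, -0.5]
width: 0.0849
```

```bash
python3 where.py -.25 -.025; python3 - <<'E'
from h import *
im=r.get_image("side");cv2.imwrite("pics/s3.png",cv2.resize(im[195:275,230:330],None,fx=7,fy=7,interpolation=cv2.INTER_CUBIC))
E
```

```text
t 4.4333 pos [ 0.4543 -0.0444  0.1202] bar xy -0.2502 -0.0262 tilt [-3.e-04  1.e-04 -1.e+00] toolx err 0.0006 F [-0.99  0.52 -0.49] w 0.0849
tool shift mm [-0.2  1.2  0. ]
```

View pics/s3.png

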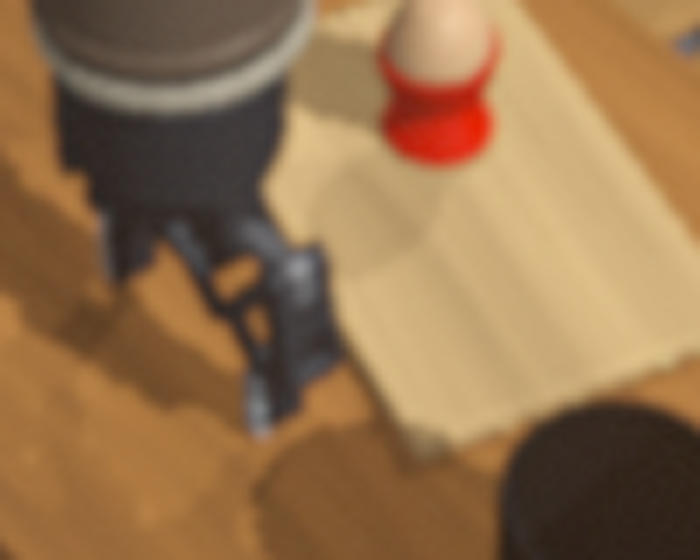

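>>> apply_moves(steps="85 -3 0 0 0; 85 -3 0 0 0; 85 -3 0 0 0; 85 -3 0 0 0; 85 -3 0 0 0; 85 -3 0 0 0; 85 -3 0 0 0; 85 -3 0 0 0")

```text
time: 5.15
eef_pos: [0.4784, -0.0409, 0.1203]
orientation: [0.223, -3.134, -0.0]
force: [-0.4, -0.1, 0.8]
width: 0.085
```

```bash
python3 where.py -.25 -.025
```

```text
t 5.15 pos [ 0.4784 -0.0409  0.1203] bar xy -0.2258 -0.0263 tilt [-1.e-04  0.e+00 -1.e+00] toolx err 0.0006 F [-0.44 -0.13  0.77] w 0.085
tool shift mm [24.2  1.3  0. ]
```

>>> apply_moves(steps="85 -3 0 0 0; 85 -3 0 0 0; 85 -3 0 0 0; 85 -3 0 0 0; 85 -3 0 0 0; 85 -3 0 0 0; 85 -2 0 0 0; 85 -1 0 0 0")

```text
time: 5.82
eef_pos: [0.4993, -0.038, 0.1203]
orientation: [-0.223, 3.134, -0.0]
force: [-1.0, -1.0, -0.3]
width: 0.0854
```

```bash
python3 where.py -.25 -.025; python3 - <<'E'
from h import *
cv2.imwrite("pics/w4.png",r.get_image("wrist"));im=r.get_image("side");cv2.imwrite("pics/s4.png",cv2.resize(im[150:300,200:400],None,fx=4,fy=4,interpolation=cv2.INTER_CUBIC))
E
```

```text
t 5.8167 pos [ 0.4993 -0.038   0.1203] bar xy -0.2047 -0.0263 tilt [ 2.e-04 -0.e+00 -1.e+00] toolx err 0.0005 F [-1.03 -0.97 -0.3 ] w 0.0854
tool shift mm [45.3  1.3 -0. ]
```

View pics/s4.png

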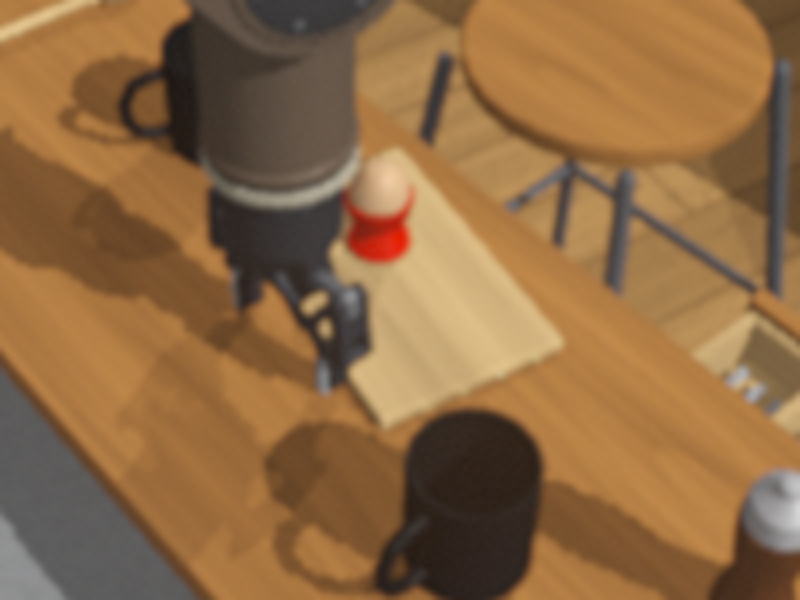

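View pics/w4.png

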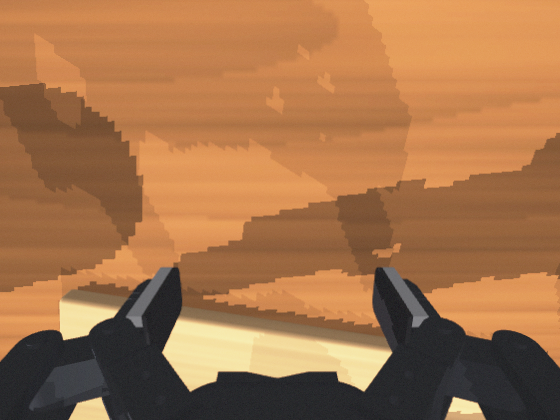

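```bash
cat > pt.py <<'E'
from h import *
import sys
c=np.array([0.69819195,0.01720287]);n=np.array([0.98982334,0.14230164]);d=np.array([-n[1],n[0]])
m=cam(sys.argv[1])
for a in sys.argv[2:]:
    u,v,z=map(float,a.split(','));p=onz(m,u,v,z)[:2]-c;print(a,(p@n).round(4),(p@d).round(4))
E
python3 pt.py wrist 63,298,.14 200,317,.14 375,346,.14; python3 pt.py side 296.5,256.5,.14 341,236,.14 300,187.5,.14
```

```text
63,298,.14 -0.2022 -0.1166
200,317,.14 -0.1929 -0.0593
375,346,.14 -0.1778 0.0173
296.5,256.5,.14 -0.2016 -0.1286
341,236,.14 -0.0661 -0.1517
300,187.5,.14 -0.0264 0.0627
```

>>> apply_moves(steps="85 -2 0 0 0; 85 -3 0 0 0; 85 -3 0 0 0; 85 -3 0 0 0; 85 -3 0 0 0; 85 -3 0 0 0; 85 -3 0 0 0; 85 -3 0 0 0")

```text
time: 6.58
eef_pos: [0.522, -0.0347, 0.1203]
orientation: [0.223, -3.134, -0.0]
force: [-1.8, -0.3, 0.2]
width: 0.085
```

>>> apply_moves(steps="85 -3 0 0 0; 85 -3 0 0 0; 85 -3 0 0 0; 85 -3 0 0 0; 85 -3 0 0 0; 85 -3 0 0 0; 85 -2 0 0 0; 85 -1 0 0 0")

```text
time: 7.25
eef_pos: [0.5428, -0.0317, 0.1203]
orientation: [-0.223, 3.133, -0.0]
force: [-0.6, -0.6, -0.2]
width: 0.0848
```

```bash
python3 where.py -.25 -.025; python3 - <<'E'
from h import *
cv2.imwrite("pics/w5.png",r.get_image("wrist"));im=r.get_image("side");cv2.imwrite("pics/s5.png",cv2.resize(im[150:300,200:400],None,fx=4,fy=4,interpolation=cv2.INTER_CUBIC))
E
```

```text
t 7.25 pos [ 0.5428 -0.0317  0.1203] bar xy -0.1607 -0.0263 tilt [ 2.e-04 -0.e+00 -1.e+00] toolx err 0.0004 F [-0.58 -0.61 -0.18] w 0.0848
tool shift mm [89.3  1.3 -0. ]
```

View pics/s5.png

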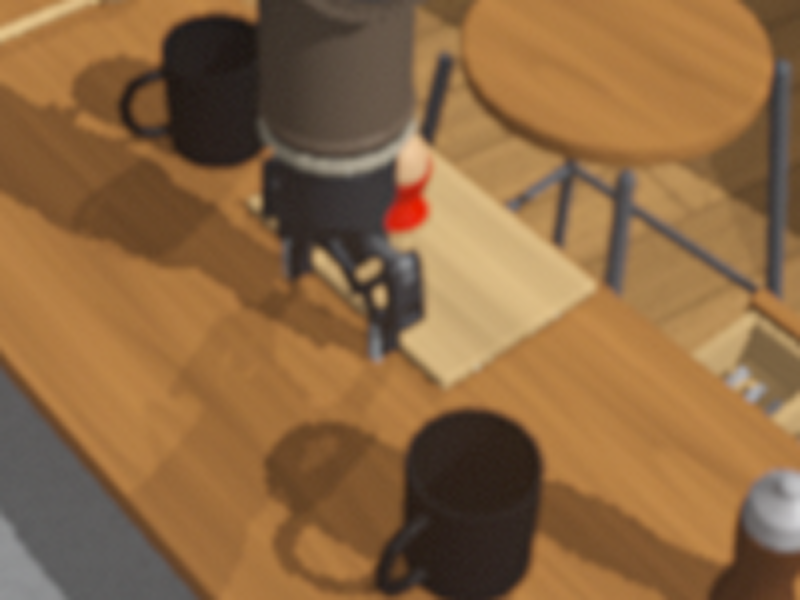

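View pics/w5.png

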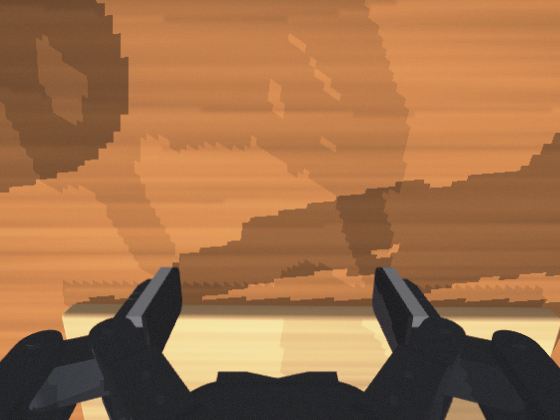

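```bash
python3 pt.py wrist 66,317,.14 250,318,.14 552,317,.14; python3 pt.py side 311.5,246,.14 349,221.5,.14 305,186,.14
```

```text
66,317,.14 -0.1487 -0.1172
250,318,.14 -0.1483 -0.0379
552,317,.14 -0.1487 0.0925
311.5,246,.14 -0.1494 -0.1272
349,221.5,.14 -0.0122 -0.1284
305,186,.14 -0.0104 0.0582
```

>>> apply_moves(steps="85 -2 0 0 0; 85 -3 0 0 0; 85 -3 0 0 0; 85 -3 0 0 0; 85 -3 0 0 0; 85 -3 0 0 0; 85 -3 0 0 0; 85 -3 0 0 0")

```text
time: 8.02
eef_pos: [0.5655, -0.0285, 0.1203]
orientation: [0.223, -3.134, -0.0]
force: [-1.6, -1.1, 1.1]
width: 0.085
```

>>> apply_moves(steps="85 -3 0 0 0; 85 -3 0 0 0; 85 -3 0 0 0; 85 -3 0 0 0; 85 -2 0 0 0; 85 -2 0 0 0; 85 -1 0 0 0; 85 0 0 0 0")

```text
time: 8.68
eef_pos: [0.5824, -0.0261, 0.1203]
orientation: [-0.223, 3.133, -0.0]
force: [-0.1, -0.3, -0.9]
width: 0.0853
```

```bash
python3 where.py -.25 -.025; python3 - <<'E'
from h import *
cv2.imwrite("pics/w6.png",r.get_image("wrist"));im=r.get_image("side");cv2.imwrite("pics/s6.png",cv2.resize(im[120:270,220:420],None,fx=4,fy=4,interpolation=cv2.INTER_CUBIC))
E
```

```text
t 8.6833 pos [ 0.5824 -0.0261  0.1203] bar xy -0.1208 -0.0263 tilt [ 4.e-04  0.e+00 -1.e+00] toolx err 0.0006 F [-0.14 -0.27 -0.93] w 0.0853
tool shift mm [129.2   1.3  -0. ]
```

View pics/s6.png

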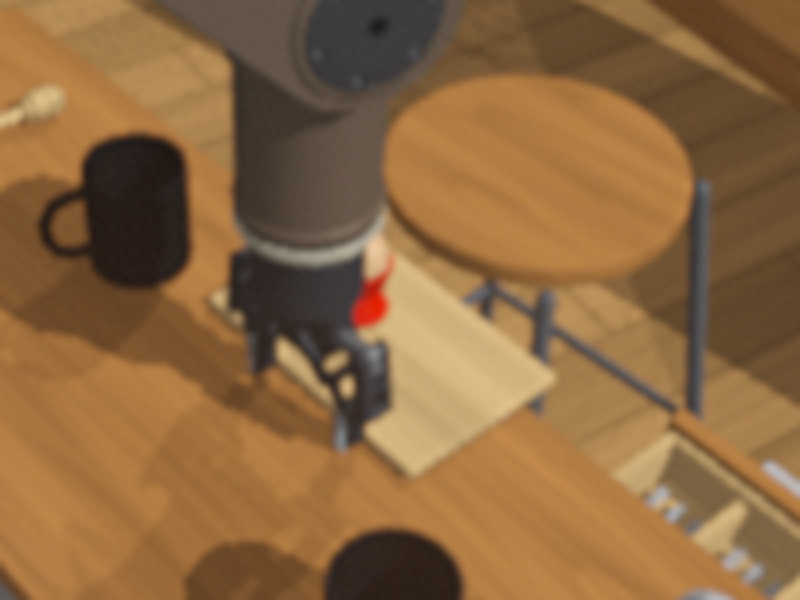

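View pics/w6.png

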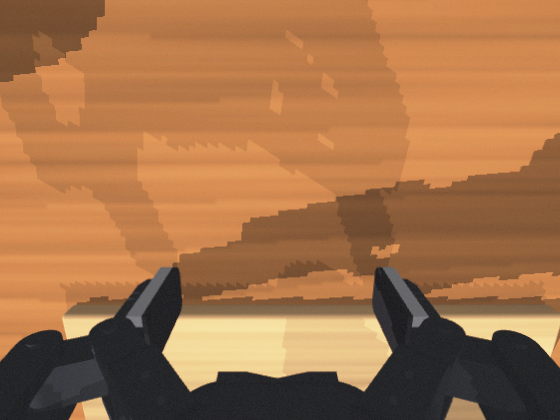

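```bash
python3 pt.py wrist 66,317,.14 250,318,.14 552,317,.14; python3 pt.py side 322.5,238.5,.14 358.5,214.5,.14
```

```text
66,317,.14 -0.1087 -0.1173
250,318,.14 -0.1083 -0.0379
552,317,.14 -0.1087 0.0925
322.5,238.5,.14 -0.11 -0.1267
358.5,214.5,.14 0.0274 -0.1266
```

>>> apply_moves(steps="85 -2 0 0 0; 85 -2 0 0 0; 85 -2 0 0 0; 85 -2 0 0 0; 85 -1 0 0 0; 85 -1 0 0 0; 85 0 0 0 0; 85 0 0 0 0")

```text
time: 9.45
eef_pos: [0.5922, -0.0247, 0.1203]
orientation: [-0.223, 3.133, -0.0]
force: [-1.6, -0.2, 1.0]
width: 0.0849
```

>>> apply_moves(steps="85 2 0 0 0; 85 5 0 0 0; 85 10 0 0 0; 85 15 0 0 0; 85 15 0 0 0; 85 0 0 -20 0; 85 0 0 -40 0; 85 0 0 -40 0")

```text
time: 10.12
eef_pos: [0.5432, -0.0313, 0.2204]
orientation: [0.223, -3.13, -0.001]
force: [0.9, 0.2, 0.2]
width: 0.085
```

>>> apply_moves(steps="85 10 0 -40 0; 85 20 0 -40 0; 85 20 0 -20 0; 85 0 40 0 0; 85 0 40 0 0; 85 0 40 0 0; 85 0 40 0 0; 85 0 40 0 0")

```text
time: 10.78
eef_pos: [0.4676, 0.161, 0.3176]
orientation: [-0.222, 3.133, 0.0]
force: [0.5, 0.1, 0.1]
width: 0.0849
```

>>> apply_moves(steps="85 0 40 0 0; 85 0 40 0 0; 85 0 40 0 0; 85 0 40 0 0; 85 0 40 0 0; 85 0 20 0 0; 85 0 0 0 0; 85 0 0 0 0")

```text
time: 11.45
eef_pos: [0.4367, 0.3778, 0.317]
orientation: [0.226, -3.133, 0.001]
force: [1.1, -0.9, -0.1]
width: 0.0851
```

```bash
python3 where.py; python3 - <<'E'
from h import *
from meas import *
m=cam("top");im=r.get_image("top");cv2.imwrite("pics/t7.png",im);s=r.get_image("side");cv2.imwrite("pics/s7.png",s)
mk,red=board(im,m)
c=np.array([0.69819195,0.01720287]);n=np.array([0.98982334,0.14230164]);d=np.array([-n[1],n[0]])
mk=cv2.morphologyEx(mk,cv2.MORPH_OPEN,np.ones((5,5)))
cv2.imwrite("pics/mk7.png",mk)
cv2.imwrite("pics/c7.png",cv2.resize(im[110:250,150:410],None,fx=3,fy=3,interpolation=cv2.INTER_CUBIC))
E
```

```text
t 11.45 pos [0.4367 0.3778 0.317 ] bar xy -0.2075 0.3941 tilt [-6.e-04 -7.e-04 -1.e+00] toolx err -0.0015 F [ 1.1  -0.89 -0.07] w 0.0851
```

View pics/t7.png

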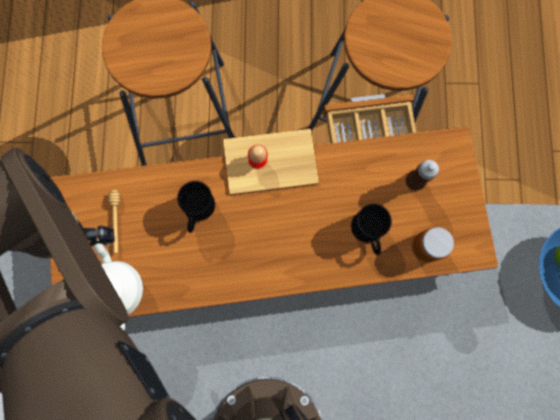

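View pics/c7.png

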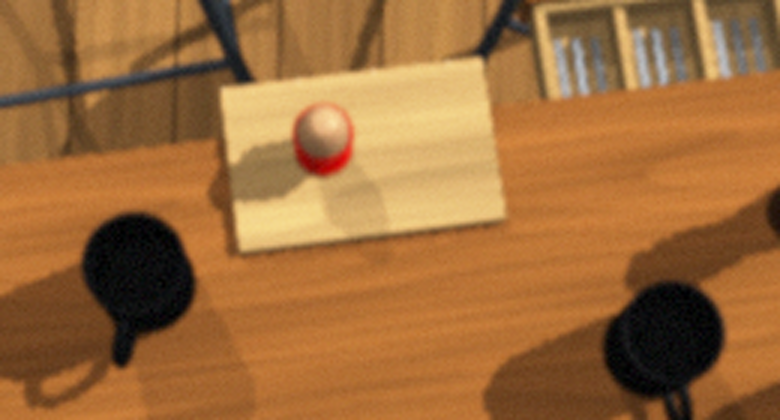

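View pics/s7.png

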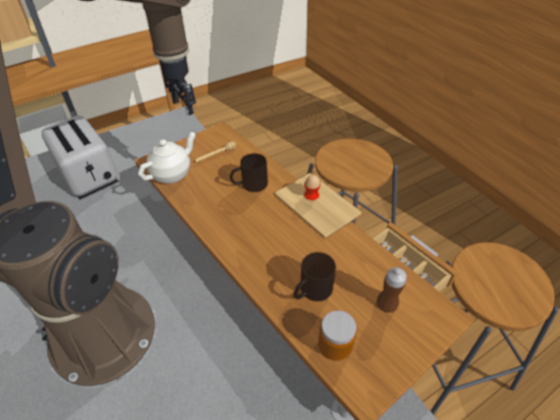

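```bash
python3 - <<'E'
from h import *
c=np.array([0.69819195,0.01720287]);n=np.array([0.98982334,0.14230164]);d=np.array([-n[1],n[0]])
m=cam("top");P=[]
for x,y in[(221,87),(482,58),(505,217),(240,250)]:
    p=onz(m,(x+.5)/3-.5+150,(y+.5)/3-.5+110,.14)[:2]-c;P.append([p@n,p@d])
P=np.array(P);print(P.round(4));print('centre',P.mean(0),'+70:',P.mean(0)[0]+.07)
for a,b in[(0,1),(3,2)]:
    v=P[a]-P[b];print('yaw',-np.arctan2(v[0],v[1]),np.linalg.norm(v))
a=cv2.imread("pics/top0.png").astype(int);b=cv2.imread("pics/t7.png").astype(int)
for nm,(u,v) in dict(mugA=(196,204),mugB=(373,228),mill=(424,174),jar=(435,244),dip=(114,205)).items():
    print(nm,abs(a-b)[v-18:v+18,u-14:u+14].mean())
E
```

```text
[[ 0.0399  0.0967]
 [ 0.0379 -0.1216]
 [-0.0992 -0.1206]
 [-0.0992  0.0972]]
centre [-0.03014325 -0.01206804] +70: 0.03985675279783438
yaw -0.009304229787426602 0.21830926152843153
yaw -0.00022587665732180963 0.2178561330331441
mugA 4.8128306878306875
mugB 4.670634920634921
mill 3.648478835978836
jar 3.5482804232804233
dip 3.3624338624338623
```

```bash
python3 -c "
from bench import r
print(r.get_state()['force'],r.get_state()['time']);r.job_done()"
```

```text
[ 0.52148872 -0.54496955  0.37213894] 11.55
the job is handed in; nothing more can be done
```

I pushed the board flat across the bar with the two open fingertips against its back side. That squared it to the edge and slid it out to the target overhang. The job was handed in at about 11.6 s, and the interface gave no verdict.

**Overhang:** in the top picture after retreating, the front side lies about 39–40 mm beyond the bar's far edge (target 40 mm).

**Parallel to the edge:** the board is within about 0.01 rad (limit 0.10 rad).

**Egg cup and robot:** the egg cup is standing upright on the board. The gripper is clear of everything, with its fingertips about 65 mm above the top of the teapot.

**Bystanders:** both mugs, the pepper mill, the honey jar and the dipper look unmoved between the first and last top pictures. The arm hid part of the teapot in the last top picture, so I judged it only by eye from the side picture, where it stood as before.

**Disagreement:** during the final push the side view read the overhang 2–4 mm lower than the wrist view. I followed the wrist view, and the final top picture agreed with it.

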